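Close the film-core gauge until its ratchet clicks

TASK

Two bench gauges stand on the film inspection bench. On the one that has a film core under its foot, turn the ratchet cap on top clockwise, seen from above, until the foot sits on the core and the clutch has slipped by a click or more, then let go. Leave the empty gauge alone.

Things in the scene. Friction and masses are not known exactly. Their poses are not given: they have to be found in the camera images.
- cap_grip (a point): Grip point on the loaded gauge's ratchet cap: on its upright axis, 10 mm below its top, 204 mm above the bench. The cap is a ribbed dark steel cylinder, 25 mm across, 40 mm high, a black line on its flat top; grip it from above, at any yaw. It stays at this height as it turns. 4 mm below it is the aluminium thimble, 30 mm across (top 34 mm below this point). The gauge is fixed.
- thimble (a joint): Turn of the loaded gauge's thimble, rad, clockwise from above. The cap drives it against 0.02 N m drag. It lowers the steel foot (40 mm across) 12 mm per rad; at 1.2 the foot sits on the film core (white plastic ring, 76 mm across, 35 mm high, on the gauge's base) and it stops dead; 0 is fully open. Starts at 0.35 to 0.85; stays where left.
- ratchet (a joint): Slip of the cap on that thimble, rad, clockwise from above, 0 at the start. Grows only when the cap is turned on with the thimble at its stop: the clutch slips at a steady 0.08 N m, each 0.26 rad is one click; more does no harm. Turned back, the cap takes the thimble along. One turn of 1.35 rad closes the gauge from any start and clicks.
- spare_mark (a point): Outer end of the black line on the other gauge's cap, 11.5 mm from its axis, 214 mm above the bench. Both gauges are alike: grey C-shaped stands, base 110 x 165 mm, cap straight above the foot and the highest part, the arm (115 mm high) joining it to a column at one side; but this one is empty, no film core on its base.

How it is judged:
By the outcome, as a careful person would: the job done as asked, in the order asked, and still so for the second after the job is handed in, with the robot touching nothing.
It also fails if it takes over 32 s, if anything falls off the work surface, if the arm or the gripper's body presses on something with over 40 N, if the wrist force passes 120 N, or if a joint passes its speed limit or range.

ROBOT

A 6-joint arm with a two-finger parallel gripper is mounted at the origin on the work surface. World frame = base frame: x ahead of the robot, y to its left, z up, the work surface at z = 0. Lengths are in m, angles in rad, forces in N, time in s.
With the tool pointing down it reaches from about 0.25 to 0.725 m from the base axis. Payload 4 kg.
Tool frame: the origin (TCP) lies midway between the tips of the shut fingers; the grasp point (between the pads) lies manip.hold_point_z behind it (manip.hold_point_z is the distance from the TCP to the grasp point, in m); z points along the fingers, y is the line along which they close (so a half turn about z gives the same grasp; the last joint's range is limited). The gripper opens to 85 mm and grips with 20 to 120 N. Pads are 22 mm wide; open, the fingers measure 114 mm over their backs; the gripper's body (76 mm by 85 mm) begins 54 mm behind the grasp point. The pads swing forward as they close: fully open they stand 13 mm farther back than shut.
Start: joints at [1.136, 0.241, 0.005, 1.335, 0, 1.571], TCP at [0.211, 0.453, 0.231] pointing down, gripper open.
Joint ranges: [-2.72, 2.72], [-1.05, 1.87], [-1.09, 1.28], [-1.99, 2.15], [-1.42, 1.44], [-3.14, 3.14]. Speed limits (rad/s): [2.79, 2.79, 3.14, 3.14, 3.14, 3.14].

INTERFACE

Orientations are given as [roll, pitch, yaw] about the fixed x, y, z axes, in that order (R = Rz(yaw) Ry(pitch) Rx(roll)).
In Python, from station import manip, cams, job_done gives the robot as it stands (manip), with the cameras (cams) and the job as plain functions.
- The arm moves only by the tool run_rows, called as a command line: name --pt "numbers of a row" for each row, then --argument value for the rest. Schema: {"type":"object","properties":{"ticks":{"type":"array","items":{"type":"array","items":{"type":"number"},"minItems":4,"maxItems":4},"minItems":1,"maxItems":12},"aperture":{"type":"number"},"only":{"type":"string"},"quiet":{"type":"boolean"},"lines":{"type":"string"}},"required":["ticks"],"additionalProperties":false}. ticks is a list of rows, 1 to 12 of them, each of 4 numbers: dx, dy, dz in units of 100 mm, then a turn about the tool's z in units of 0.1 rad; each row is the pose to reach, as a shift and turn from the pose commanded when the call began, along the tool's axes at that moment; what a row does not reach only later rows make up. A row lasts 1/8 s, in which the tool goes at most 0.0625 m and 0.188 rad, less where a joint would pass 70% of its speed; a pose out of reach is approached as far as the arm can. aperture is the opening from 0.0 (shut) to 1.0 (fully open), set as the call begins (left out keeps the last). The fingers move at their own pace and stop on an object; the grip force is fixed at half the most. Time passes only in rows, so rows that do not move let the fingers close. The tool returns the time, the measured TCP pose, the force, the opening and the grip force at its end. only (a regular expression) keeps the lines of the reply that match it, lines (a string "A,B") keeps lines A to B, and quiet returns only ok. Input that does not fit is refused with a message, and nothing moves.
- manip.get_state(): the state, without advancing time (a new reading comes with each control period).
- cams.snapshot(name): name is "side" or "top" or "wrist"; returns a dict with "img" (420x560x3 uint8, red, green, blue), "fx", "fy", "cx", "cy" (pixels), "dist" ([k1, k2, p1, p2, k3] as OpenCV has them; the pictures are not rectified), "origin" and "rotation" of the camera in the world. Camera axes: x right, y down, z forward; pixel columns grow to the right and rows downward; lengths in m; the calibration is good to about 2 mm. A picture is of the moment at which its call begins. There is no depth.
- job_done(): hands the job in; it is judged then, once.
The state is a dict: "clock": time; "q": joint angles; "joint_velocities": joint speeds; "joint_torque": joint torques, N m; "position": TCP position; "eef_rot": TCP orientation; "wrist_force": force on the tool from outside, world axes, zero at the start; "ft_torque": the same for the moment, N m; "width": opening from 0.0 (shut) to 1.0 (fully open); "finger_force": force on a finger pad.
Only numpy, scipy, OpenCV 4.12 (cv2) and the standard library are available. Lean on these libraries where they do the work, as an engineer would, in place of code of your own. Each camera call takes 0.05 s, during which the arm holds its last target. There are 200 camera calls.

## Working session

There is one attempt and no reset: what is moved stays moved. The work goes in short steps, Python scripts to look and compute and a tool call to move; the robot and the scene stay as the last step left them, time stands still between calls to the robot, and variables do not carry over. Pictures are saved under pics/ and viewed, at most 10 in all, crops included, and the job is handed in when it is done.

```bash
mkdir -p pics; ls
```

Create h.py:
```python
import numpy as np, cv2, json
from station import manip, cams, job_done
def snap(n,f):
    s=cams.snapshot(n); cv2.imwrite('pics/'+f+'.png',s['img'][:,:,::-1])
    np.save('pics/'+f+'.npy',{k:v for k,v in s.items()},allow_pickle=True); return s
def load(f): return np.load('pics/'+f+'.npy',allow_pickle=True).item()
def ray(s,u,v):
    K=np.array([[s['fx'],0,s['cx']],[0,s['fy'],s['cy']],[0,0,1.]])
    p=cv2.undistortPoints(np.array([[[u,v]]],float),K,np.array(s['dist'],float))[0,0]
    return np.array(s['origin']),np.array(s['rotation'])@[p[0],p[1],1]
def atz(s,u,v,z):
    o,d=ray(s,u,v); return o+d*(z-o[2])/d[2]
```

Run:
```python
from h import *
a=snap('top','t0');b=snap('side','s0')
for s in(a,b):print(s['origin'],np.round(s['rotation'],3).tolist(),s['fx'])
print(manip.get_state(),manip.hold_point_z)
cv2.imwrite('pics/both.png',cv2.resize(np.vstack([a['img'],b['img']])[:,:,::-1],None,fx=.714,fy=.714))
```

```text
pics
station.py
[4.65820697e-01 3.99647797e-05 8.53178755e-01] [-3.031, 0.002, -1.542] 385.14898378515926
[0.49109679 0.70900148 0.86595203] [-2.321, 0.002, -3.096] 514.3866810238593
{'clock': 0.1, 'q': array([ 1.13598847e+00,  2.41312756e-01,  3.87995707e-03,  1.33518764e+00,
       -1.50839030e-05,  1.57079876e+00]), 'joint_velocities': array([-0.00290592, -0.00080299,  0.00163785,  0.0006118 , -0.00082595,
       -0.00056495]), 'joint_torque': array([ 9.07138565e-04, -3.73136866e+01,  2.53010666e+01,  1.08337234e-02,
        1.11390650e-04,  1.26883924e-05]), 'position': array([0.21039046, 0.45297457, 0.23052241]), 'eef_rot': array([-3.13976854e+00,  1.50883226e-05,  2.70678239e+00]), 'wrist_force': array([-0.96747658, -0.38546458, -0.61083525]), 'ft_torque': array([ 0.03820076,  0.06395675, -0.03278653]), 'finger_force': 0.0, 'width': 1.0010907737691708} 0.0187
```

View pics/t0.png

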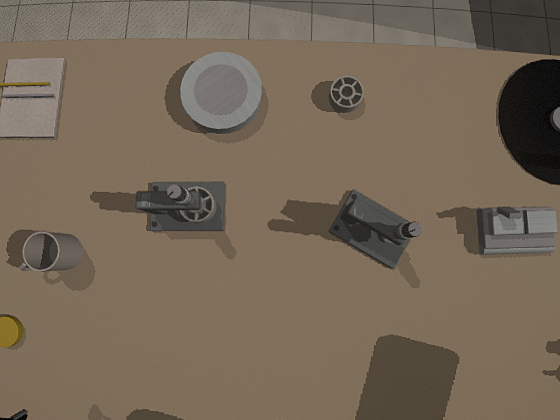

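View pics/s0.png

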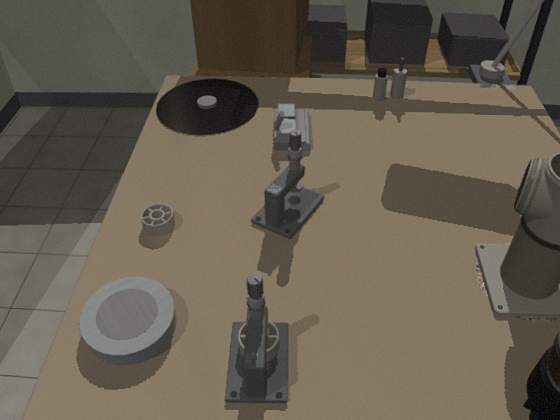

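The top view shows the loaded gauge (white ring on its base) at about (185,200), with its cap near (174,190). The empty gauge's cap is near (410,230). In the side view the loaded cap is near (255,281) and the empty one near (295,138).

Run:
```python
from h import *
a=load('t0')['img'];b=load('s0')['img']
# crops: top x130-230,y165-240 ; side x215-305,y265-340.. upscale 4
A=cv2.resize(a[170:240,130:230],None,fx=5,fy=5,interpolation=cv2.INTER_CUBIC)
B=cv2.resize(b[262:332,220:280],None,fx=5,fy=5,interpolation=cv2.INTER_CUBIC)
cv2.imwrite('pics/c0.png',np.hstack([A,B])[:,:,::-1])
```

```text
(no output)
```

View pics/c0.png

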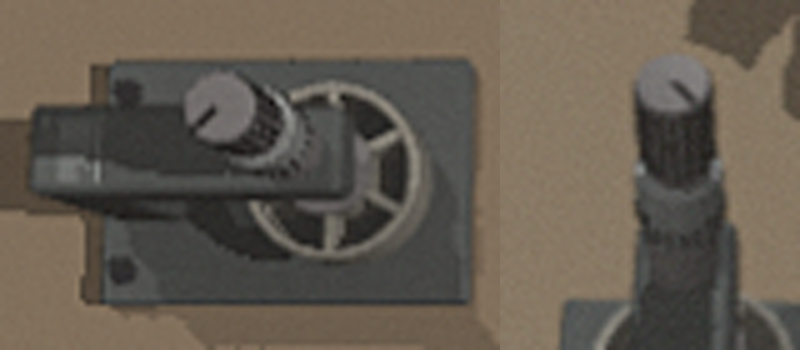

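Create go.py:
```python
from h import *
from scipy.spatial.transform import Rotation as R
def rel(p):
    st=manip.get_state(); M=R.from_euler('xyz',st['eef_rot']).as_matrix()
    return M.T@(np.array(p)-st['position'])
```

Run:
```python
from go import *
p=atz(load('t0'),173.4,190.6,.214);q=atz(load('s0'),254.6,278.2,.214)
print(p,q); m=(p+q)/2; print(np.hypot(m[0],m[1]),np.arctan2(m[1],m[0]))
m[2]=.204-.0187; print(rel(m)); m[2]+=.06; print(rel(m))
print(atz(load('t0'),413,229,.214),atz(load('s0'),294.5,134,.214))
```

```text
Traceback (most recent call last):
  File "h.py", line 12, in atz
    o,d=ray(s,u,v); return o+d*(z-o[2])/d[2]
                                        ~^^^
IndexError: invalid index to scalar variable.
```

```bash
sed -i "s/np.array(s\['rotation'\])@/Rot.from_euler('xyz',s['rotation']).as_matrix()@/; 1a from scipy.spatial.transform import Rotation as Rot" h.py
```

Run:
```python
from go import *
p=atz(load('t0'),173.4,190.6,.214);q=atz(load('s0'),254.6,278.2,.214)
print(p,q); m=(p+q)/2; print(np.hypot(m[0],m[1]),np.arctan2(m[1],m[0]))
m[2]=.204-.0187; print(rel(m)); m[2]+=.06; print(rel(m))
print(atz(load('t0'),413,229,.214),atz(load('s0'),294.5,134,.214))
```

```text
[0.56608565 0.18980401 0.214     ] [0.56516201 0.18808629 0.214     ]
0.596347707315951 0.3223930411094537
[-0.43339753 -0.08974091  0.04539272]
[-0.43339843 -0.08985036 -0.01460718]
[ 0.5123911  -0.21545379  0.214     ] [ 0.51373699 -0.21383343  0.214     ]
```

The two cameras agree to 2 mm, putting the cap at about (0.566, 0.189). I'll fly to a point 60 mm above the grasp.

Careful with the scale: shifts go in units of 100 mm and turns go in units of 0.1 rad. That gives: -0.42 m is -4.2, -0.24 m is -2.4.

run_rows --pt "-0.45 -0.1 -0.15 0" --pt "-0.9 -0.2 -0.15 0" --pt "-1.4 -0.3 -0.15 0" --pt "-1.9 -0.4 -0.15 0" --pt "-2.4 -0.5 -0.15 0" --pt "-2.9 -0.6 -0.15 0" --pt "-3.4 -0.7 -0.15 0" --pt "-3.9 -0.8 -0.15 0" --pt "-4.2 -0.87 -0.15 0" --pt "-4.334 -0.898 -0.15 0" --pt "-4.334 -0.898 -0.15 0" --pt "-4.334 -0.898 -0.15 0" --aperture 1.0

```text
clock: 1.6
position: [0.5649, 0.1904, 0.2463]
eef_rot: [-3.141, -0.001, 2.708]
wrist_force: [-0.1, 0.6, 0.2]
width: 1.004
finger_force: 0.0
```

Run:
```python
from go import *
snap('wrist','w1'); a=snap('top','t1'); b=snap('side','s1')
print(rel([.5656,.189,.1853]))
w=load('w1')['img']
cv2.imwrite('pics/v1.png',np.hstack([w[:,:,::-1],cv2.resize(b['img'][200:340,200:310],None,fx=2,fy=3)[:420,:,::-1]]))
```

```text
[-0.00111055 -0.00111748  0.06133779]
```

View pics/v1.png

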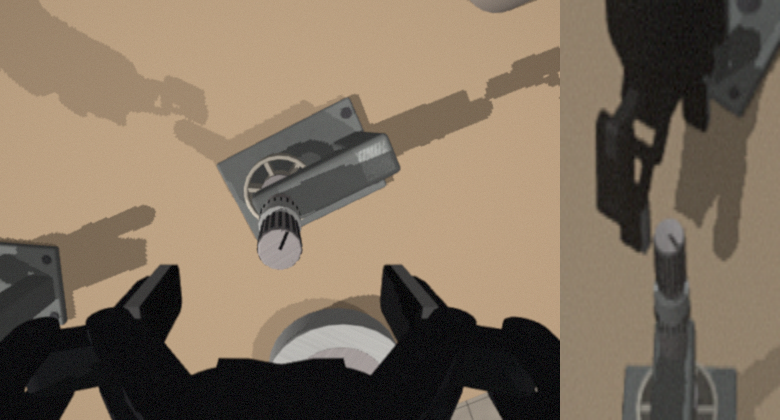

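The wrist picture shows the cap top at (279,249), between the fingers; the loaded gauge with its white ring is below. I'll check the position with this view.

Run:
```python
from go import *
print(atz(load('w1'),279,249,.214))
```

```text
[0.56568989 0.18894002 0.214     ]
```

Confirmed. Next I descend and close.

In the tool's units: 0.06 m is 0.6, 0.058 m is 0.58.

run_rows --pt "-0.01 -0.01 0.15 0" --pt "-0.01 -0.01 0.35 0" --pt "-0.01 -0.01 0.5 0" --pt "-0.01 -0.01 0.58 0" --pt "-0.01 -0.01 0.6 0" --pt "-0.01 -0.01 0.6 0" --aperture 1.0

```text
clock: 2.5
position: [0.5666, 0.1882, 0.1867]
eef_rot: [3.141, 0.0, 2.707]
wrist_force: [0.2, -0.4, -0.3]
width: 0.998
finger_force: 0.0
```

run_rows --pt "0 0 0 0" --pt "0 0 0 0" --pt "0 0 0 0" --pt "0 0 0 0" --pt "0 0 0 0" --pt "0 0 0 0" --pt "0 0 0 0" --pt "0 0 0 0" --aperture 0.0

```text
clock: 3.5
position: [0.5667, 0.1885, 0.1868]
eef_rot: [3.14, 0.001, 2.707]
wrist_force: [0.2, 2.3, 4.0]
width: 0.271
finger_force: 59.1
```

Gripped with small side forces. Now I turn clockwise, which is positive about the downward tool z axis.

In the tool's units: 1.55 rad is 15.5.

run_rows --pt "0 0 0 1.5" --pt "0 0 0 3" --pt "0 0 0 4.5" --pt "0 0 0 6" --pt "0 0 0 7.5" --pt "0 0 0 9" --pt "0 0 0 10.5" --pt "0 0 0 12" --pt "0 0 0 13.5" --pt "0 0 0 14.8" --pt "0 0 0 15.5" --pt "0 0 0 15.5"

```text
clock: 5.0
position: [0.5659, 0.1883, 0.1868]
eef_rot: [-3.141, -0.0, 1.157]
wrist_force: [-1.5, 1.8, 5.4]
width: 0.271
finger_force: 59.6
```

```bash
python3 -c "
from go import *
s=manip.get_state();print(s['ft_torque'],s['q'])"
```

```text
[ 0.43943743  0.33373725 -0.02989917] [3.20928067e-01 4.53537272e-01 1.94698204e-01 1.31217243e+00
 6.30703057e-04 2.30589806e+00]
```

Turned 1.55 rad. Next I open and lift, then check.

run_rows --pt "0 0 0 0" --pt "0 0 0 0" --pt "0 0 0 0" --pt "0 0 0 0" --pt "0 0 0 0" --pt "0 0 0 0" --aperture 1.0

```text
clock: 5.75
position: [0.5664, 0.1881, 0.1863]
eef_rot: [3.142, 0.0, 1.157]
wrist_force: [-0.1, 0.0, -0.0]
width: 1.002
finger_force: 0.0
```

run_rows --pt "0 0 -0.15 0" --pt "0 0 -0.4 0" --pt "0 0 -0.7 0" --pt "0 0 -0.9 0" --pt "0 0 -1 0" --pt "0 0 -1 0"

```text
clock: 6.5
position: [0.5667, 0.1883, 0.2874]
eef_rot: [3.14, -0.001, 1.157]
wrist_force: [-0.2, -0.6, -0.3]
width: 1.0
finger_force: 0.0
```

Run:
```python
from go import *
w=snap('wrist','w2')['img']; b=snap('side','s2')['img']; s0=load('s0')['img']
f=lambda i:cv2.resize(i[262:402,210:300],(270,420),interpolation=cv2.INTER_CUBIC)
cv2.imwrite('pics/v2.png',np.hstack([w[:,150:400],f(s0),f(b)])[:,:,::-1])
```

```text
(no output)
```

View pics/v2.png

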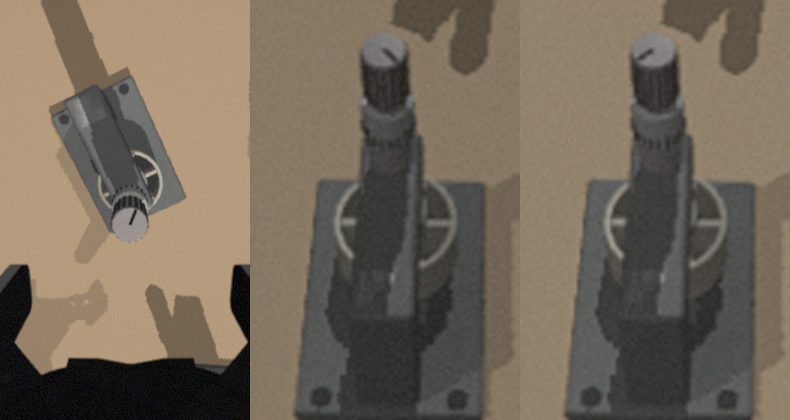

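The cap line moved from lower right to lower left in the side view, about 90° clockwise. In the wrist view it kept its angle, so the cap did not slip in the grip. The 1.55 rad turn is more than the 1.35 rad needed from any start.

```bash
python3 -c "
from station import manip, cams, job_done
print(job_done())"
```

```text
the job is handed in; nothing more can be done
None
```

I turned the loaded gauge's cap 1.55 rad clockwise, past the 1.35 rad that closes it and clicks from any start, then let go, lifted clear and handed the job in at about 6.6 s; the empty gauge was not touched, and I judged closure from the cap's turn because the foot itself was hidden from the cameras.

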